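Move the bur stands to the new rack in reverse order

TASK

Move the four coloured bur stands from the old wooden rack to the empty grey rack, one in each bay and in reverse order: the stand that was leftmost in the old rack goes into the rightmost bay of the new one, and so on along the row. Keep every stand upright while you move it, and leave each standing flat on the floor of its bay.

Things in the scene. Friction and masses are not known exactly. Their poses are not given: they have to be found in the camera images.
- stand_red: loose red bur stand: a red round plastic puck, 44 mm diameter and 42 mm high, about 0.14 kg, with six thin steel burs standing up from the middle of its top (within 15 mm of the axis) to 70 mm above its underside. Grip the puck across its sides, below the burs. Origin: centre of its underside; z points up
- stand_blue: loose blue bur stand: a blue round plastic puck, 44 mm diameter and 42 mm high, about 0.14 kg, with six thin steel burs standing up from the middle of its top (within 15 mm of the axis) to 70 mm above its underside. Grip the puck across its sides, below the burs. Origin: centre of its underside; z points up
- stand_yellow: loose yellow bur stand: a yellow round plastic puck, 44 mm diameter and 42 mm high, about 0.14 kg, with six thin steel burs standing up from the middle of its top (within 15 mm of the axis) to 70 mm above its underside. Grip the puck across its sides, below the burs. Origin: centre of its underside; z points up
- stand_green: loose green bur stand: a green round plastic puck, 44 mm diameter and 42 mm high, about 0.14 kg, with six thin steel burs standing up from the middle of its top (within 15 mm of the axis) to 70 mm above its underside. Grip the puck across its sides, below the burs. Origin: centre of its underside; z points up
- mat_red: fixed tan cork mat, 56 x 56 x 3 mm, glued in the bay of the old rack where the red stand stands at the start (the four mats look alike). Origin: centre of its underside; the stand's underside is 3 mm above it
- mat_blue: fixed tan cork mat, 56 x 56 x 3 mm, glued in the bay of the old rack where the blue stand stands at the start (the four mats look alike). Origin: centre of its underside; the stand's underside is 3 mm above it
- mat_yellow: fixed tan cork mat, 56 x 56 x 3 mm, glued in the bay of the old rack where the yellow stand stands at the start (the four mats look alike). Origin: centre of its underside; the stand's underside is 3 mm above it
- mat_green: fixed tan cork mat, 56 x 56 x 3 mm, glued in the bay of the old rack where the green stand stands at the start (the four mats look alike). Origin: centre of its underside; the stand's underside is 3 mm above it
- old_rack: old rack: fixed, pale wood, holds the stands at the start, a cork mat in each bay; nearer or farther than the new one. 286 mm long (y), 76 deep (x), four bays 64 x 64 in a row at y = +105, +35, -35, -105 mm, x = 0; bay floor 6 mm, lips and dividers (6 mm wide) 12 mm above the underside. Origin: centre of underside; +x away from the robot, +y to its left (within 0.2 rad), z up
- new_rack: new rack: fixed, grey metal with black lips, empty at the start, no mats. 286 mm long (y), 76 deep (x), four bays 64 x 64 in a row at y = +105, +35, -35, -105 mm, x = 0; bay floor 6 mm, lips and dividers (6 mm wide) 12 mm above the underside. Origin: centre of underside; +x away from the robot, +y to its left (within 0.2 rad), z up
Not all that is in view belongs to the job. Of the things shaped like the stand_blue, the blue one is meant.

How it is judged:
At the end, for the whole second after the job is handed in: Each stand is in the bay of the new rack that mirrors its old bay (old y to new -y), its axis within 13 mm of the bay centre in x and in y, its underside within 4 mm of the height of the bay floor, within 0.1 rad of upright, and at rest (under 0.02 m/s and 0.3 rad/s) (((y of mat_red in the frame of old_rack between 0.085 and 0.125 m and y of stand_red in the frame of new_rack between -0.118 and -0.092 m) or (y of mat_red in the frame of old_rack between 0.015 and 0.055 m and y of stand_red in the frame of new_rack between -0.048 and -0.022 m) or (y of mat_red in the frame of old_rack between -0.055 and -0.015 m and y of stand_red in the frame of new_rack between 0.022 and 0.048 m) or (y of mat_red in the frame of old_rack between -0.125 and -0.085 m and y of stand_red in the frame of new_rack between 0.092 and 0.118 m)) and x of stand_red in the frame of new_rack between -0.013 and 0.013 m and z of stand_red in the frame of new_rack between 0.002 and 0.01 m and angle between each of stand_red, stand_blue, stand_yellow, stand_green's own z axis and vertical below 0.1 rad and linear speed of each of stand_red, stand_blue, stand_yellow, stand_green below 0.02 m/s and angular speed of each of stand_red, stand_blue, stand_yellow, stand_green below 0.3 rad/s and ((y of mat_blue in the frame of old_rack between 0.085 and 0.125 m and y of stand_blue in the frame of new_rack between -0.118 and -0.092 m) or (y of mat_blue in the frame of old_rack between 0.015 and 0.055 m and y of stand_blue in the frame of new_rack between -0.048 and -0.022 m) or (y of mat_blue in the frame of old_rack between -0.055 and -0.015 m and y of stand_blue in the frame of new_rack between 0.022 and 0.048 m) or (y of mat_blue in the frame of old_rack between -0.125 and -0.085 m and y of stand_blue in the frame of new_rack between 0.092 and 0.118 m)) and x of stand_blue in the frame of new_rack between -0.013 and 0.013 m and z of stand_blue in the frame of new_rack between 0.002 and 0.01 m and ((y of mat_yellow in the frame of old_rack between 0.085 and 0.125 m and y of stand_yellow in the frame of new_rack between -0.118 and -0.092 m) or (y of mat_yellow in the frame of old_rack between 0.015 and 0.055 m and y of stand_yellow in the frame of new_rack between -0.048 and -0.022 m) or (y of mat_yellow in the frame of old_rack between -0.055 and -0.015 m and y of stand_yellow in the frame of new_rack between 0.022 and 0.048 m) or (y of mat_yellow in the frame of old_rack between -0.125 and -0.085 m and y of stand_yellow in the frame of new_rack between 0.092 and 0.118 m)) and x of stand_yellow in the frame of new_rack between -0.013 and 0.013 m and z of stand_yellow in the frame of new_rack between 0.002 and 0.01 m and ((y of mat_green in the frame of old_rack between 0.085 and 0.125 m and y of stand_green in the frame of new_rack between -0.118 and -0.092 m) or (y of mat_green in the frame of old_rack between 0.015 and 0.055 m and y of stand_green in the frame of new_rack between -0.048 and -0.022 m) or (y of mat_green in the frame of old_rack between -0.055 and -0.015 m and y of stand_green in the frame of new_rack between 0.022 and 0.048 m) or (y of mat_green in the frame of old_rack between -0.125 and -0.085 m and y of stand_green in the frame of new_rack between 0.092 and 0.118 m)) and x of stand_green in the frame of new_rack between -0.013 and 0.013 m and z of stand_green in the frame of new_rack between 0.002 and 0.01 m); the robot touches nothing.
It fails at once if the red stand is tipped over (more than 0.7 rad from upright) (angle between stand_red's own z axis and vertical above 0.7 rad).
It fails at once if the blue stand is tipped over (more than 0.7 rad from upright) (angle between stand_blue's own z axis and vertical above 0.7 rad).
It fails at once if the yellow stand is tipped over (more than 0.7 rad from upright) (angle between stand_yellow's own z axis and vertical above 0.7 rad).
It fails at once if the green stand is tipped over (more than 0.7 rad from upright) (angle between stand_green's own z axis and vertical above 0.7 rad).
It also fails if it takes over 88 s, if anything falls off the work surface, if the arm or the gripper's body presses on something with over 40 N, if the wrist force passes 120 N, or if a joint passes its speed limit or range.

ROBOT

A 7-joint arm with a two-finger parallel gripper is mounted at the origin on the work surface. World frame = base frame: x ahead of the robot, y to its left, z up, the work surface at z = 0. Lengths are in m, angles in rad, forces in N, time in s.
With the tool pointing down it reaches from about 0.4 to 0.9 m from the base axis. Payload 5.5 kg.
Tool frame: the origin (TCP) lies at the very end of the fingers, on their centre line; the grasp point (between the pads) lies 19 mm behind it; x points along the fingers, y is the direction in which the jaws open and shut, and the axes are right-handed (so a half turn about x gives the same grasp; the last joint's range is limited). The gripper opens to 85 mm and grips with 20 to 120 N. Pads are 22 mm wide; open, the fingers measure 114 mm over their backs; the gripper's body (76 mm by 85 mm) begins 54 mm behind the grasp point. The pads swing forward as they close: fully open they stand 13 mm farther back than shut.
Start: joints at [1.574, 0.501, -0.427, 1.55, 0.221, 1.138, -0.21], TCP at [0.167, -0.628, 0.231] pointing down, gripper open.
Joint ranges: [-2.88, 2.88], [-0.31, 2.03], [-1.54, 1.56], [0.2, 2.42], [-1.41, 4.55], [0.19, 2.02], [-2.57, 2.57]. Speed limits (rad/s): [2.57, 2.57, 3.14, 3.14, 3.14, 3.14, 3.14].

INTERFACE

Orientations are given as a unit quaternion [w, x, y, z].
In Python, from workcell import bot, viewer gives the robot as it stands. The module is installed in compiled form; this text tells all that it offers. Calls block until the motion is done:
- bot.reach(position, orientation): joint-space move of the TCP to a pose.
- bot.move_l(position, feed=0.15, orientation=None): straight line of the TCP; orientation=None keeps the orientation; feed is the mean speed in m/s.
- bot.move_joints(angles): joint-space move.
- bot.move_gripper(opening, newtons=None): finger opening in m; newtons is the grip in N (None keeps the last); returns when the fingers have stopped.
- bot.pause(seconds).
- bot.solve_ik(position, orientation): joint angles nearest the present ones, or None.
- bot.read_state(): the state.
- viewer.read_camera(name): name is "side" or "top" or "wrist"; returns a dict with "image" (400x640x3 uint8, blue, green, red), "fx", "fy", "cx", "cy" (pixels), "k1" (the pictures are not rectified: a ray, as slopes to the right and down, at radius r is drawn at 1 + k1 r^2 times it, then the intrinsics apply), "world_to_cam" (4x4, takes a point from world to camera coordinates). Camera axes: x right, y down, z forward; pixel columns grow to the right and rows downward; lengths in m; the calibration is good to about 2 mm. A picture is of the moment at which its call begins. There is no depth.
A pose or a line that the arm cannot do raises bot.IKError and nothing moves.
- bot.close_job(): hands the job in, once; it reports no verdict.
The state is a dict: "t": time; "joint_positions": joint angles; "qd": joint speeds; "joint_efforts": joint torques, N m; "eef_pos": TCP position; "orientation": TCP orientation; "contact_force": force on the tool from outside, world axes, zero at the start; "torque": the same for the moment, N m; "width": finger opening in m.
Only numpy, scipy, OpenCV 4.12 (cv2) and the standard library are available. Lean on these libraries where they do the work, as an engineer would, in place of code of your own. Each camera call takes 0.05 s, during which the arm holds its last target.

## Working session

There is one attempt and no reset: what is moved stays moved. The work goes in short steps, each a Python script; the robot and the scene stay as the last script left them, time stands still between calls to the robot, and variables do not carry over. Pictures are saved under pics/ and viewed, and the job is handed in when it is done.

```bash
mkdir -p pics
cat > h.py <<'E'
import numpy as np, cv2
from workcell import bot, viewer
def snap(n,f=None):
    c=viewer.read_camera(n)
    if f: cv2.imwrite('pics/'+f,c['image'])
    return c
def ray(c,px):
    px=np.array(px,float).reshape(-1,1,2)
    K=np.array([[c['fx'],0,c['cx']],[0,c['fy'],c['cy']],[0,0,1]])
    u=cv2.undistortPoints(px,K,np.array([c['k1'],0,0,0.]))[:,0]
    T=np.array(c['world_to_cam']);R=T[:3,:3];t=T[:3,3]
    return -R.T@t,(np.c_[u,np.ones(len(u))])@R
def plane(c,px,z):
    o,d=ray(c,px)
    return o+d*((z-o[2])/d[:,2:3])
def proj(c,P):
    T=np.array(c['world_to_cam'])
    K=np.array([[c['fx'],0,c['cx']],[0,c['fy'],c['cy']],[0,0,1]])
    return cv2.projectPoints(np.array(P,float).reshape(-1,1,3),cv2.Rodrigues(T[:3,:3])[0],T[:3,3],K,np.array([c['k1'],0,0,0.]))[0][:,0]
E
python3 - <<'E'
from h import *
for n in ['side','top','wrist']:
    c=snap(n,n+'0.png'); T=np.array(c['world_to_cam']); print(n,-T[:3,:3].T@T[:3,3],T[2,:3],c['fx'],c['k1'])
print(bot.read_state())
E
```

```text
side [ 0.34090552 -0.46595379  0.54762105] [ 0.23267981  0.64657392 -0.72650002] 370.47097082103403 -0.0845188687369819
top [ 0.4242855  -0.02568502  0.79876072] [ 0.08965406  0.03294864 -0.99542782] 415.33830718277324 -0.10191673766405644
wrist [ 0.23091654 -0.61147029  0.37424142] [-0.25414411 -0.06514277 -0.96497005] 293.16747170008364 0.004658380907588324
{'t': 0.15, 'joint_positions': array([ 1.57423055,  0.50164319, -0.42679943,  1.551181  ,  0.22077608,
        1.13827489, -0.21032829]), 'qd': array([ 6.59729271e-04, -2.43367695e-03, -1.22500955e-03, -4.15045313e-03,
       -1.08604791e-03,  1.36403936e-03, -7.20920376e-05]), 'joint_efforts': array([-6.45404842e-03, -5.70037222e+01, -5.82598418e+00, -2.81286031e+01,
        1.04516753e-02,  7.81285402e-03,  7.10220149e-07]), 'eef_pos': array([ 0.16678363, -0.62770709,  0.2305003 ]), 'orientation': array([-0.09105504, -0.70111072, -0.09209014,  0.70119337]), 'contact_force': array([ 0.68985824, -0.48872815,  0.0518679 ]), 'torque': array([ 0.00949553, -0.02284399,  0.02852053]), 'width': 0.0855284377660937}
```

View pics/top0.png

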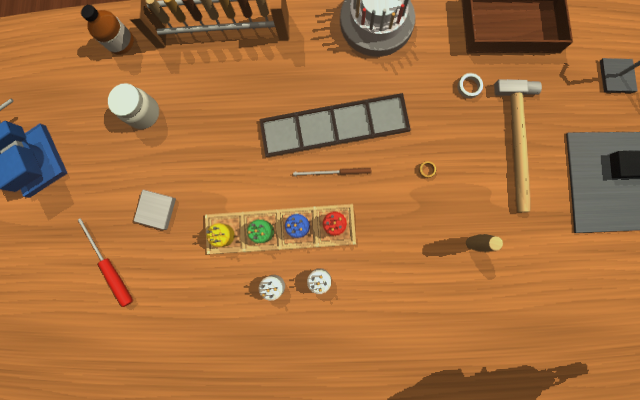

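View pics/side0.png

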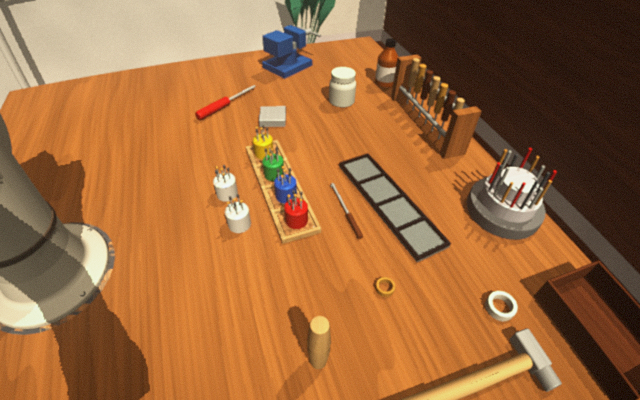

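Left to right (+y first), the old rack holds yellow (219,235), green (260,231), blue (297,226) and red (335,224). The lookalikes are two white stands at (270,288) and (319,282), which stay where they are. The empty grey rack is around (335,125). Next I'll measure all of these.

```bash
cat > m.py <<'E'
from h import *
def blob(m,big=True):
    cs,_=cv2.findContours(m.astype(np.uint8),cv2.RETR_EXTERNAL,cv2.CHAIN_APPROX_NONE)
    return max(cs,key=cv2.contourArea)
HS={'red':[(0,8),(172,180)],'blue':[(105,130)],'yellow':[(24,34)],'green':[(45,80)]}
def colmask(im,col,roi):
    h=cv2.cvtColor(im,cv2.COLOR_BGR2HSV); m=np.zeros(h.shape[:2],bool)
    for a,b in HS[col]: m|=(h[...,0]>=a)&(h[...,0]<=b)&(h[...,1]>150)&(h[...,2]>60)
    r=np.zeros_like(m); x0,y0,x1,y1=roi; r[y0:y1,x0:x1]=1
    return (m&r)
E
python3 - <<'E'
from m import *
for name,roi,oroi in [('top',(195,195,370,265),None),('side',(235,120,330,245),None)]:
    c=snap(name); im=c['image']
    for col in HS:
        k=blob(cv2.morphologyEx(colmask(im,col,roi).astype(np.uint8),cv2.MORPH_CLOSE,np.ones((5,5))))
        x,y,w,h=cv2.boundingRect(k); (u,v),r=cv2.minEnclosingCircle(k)
        print(name,col,(x,y,w,h),round(u,1),round(v,1),round(r,1),plane(c,[u,v],.045)[0].round(4))
c=snap('top');im=c['image'];hsv=cv2.cvtColor(im,cv2.COLOR_BGR2HSV)
# new rack: dark/grey region
m=((hsv[...,2]<70)|(hsv[...,1]<60));r=np.zeros_like(m);r[85:165,250:420]=1
k=blob(cv2.morphologyEx((m&r).astype(np.uint8),cv2.MORPH_OPEN,np.ones((3,3))))
b=cv2.boxPoints(cv2.minAreaRect(k));print('new box',b, cv2.contourArea(k));
P=plane(c,b,.012);print(P.round(4),P.mean(0))
for i in range(4):print(np.linalg.norm(P[i]-P[i-1]))
print('white',plane(c,[[270,288],[319,282]],.042))
vis=cv2.resize(im[80:310,190:430],None,fx=3,fy=3,interpolation=cv2.INTER_CUBIC)[:600] if 0 else None
cv2.imwrite('pics/old_crop.png',cv2.resize(im[195:305,190:370],None,fx=4.4,fy=4.4,interpolation=cv2.INTER_CUBIC))
cv2.imwrite('pics/new_crop.png',cv2.resize(im[85:165,250:420],None,fx=4.6,fy=4.6,interpolation=cv2.INTER_CUBIC))
E
```

```text
top red (323, 212, 24, 24) 334.4 223.3 12.2 [ 0.4529 -0.0212  0.045 ]
top blue (286, 215, 23, 21) 297.0 225.0 11.2 [0.4517 0.0468 0.045 ]
top yellow (207, 224, 23, 22) 218.5 234.5 11.5 [0.4381 0.1922 0.045 ]Traceback (most recent call last):
  File "<stdin>", line 5, in <module>
  File "m.py", line 4, in blob
    return max(cs,key=cv2.contourArea)
ValueError: max() iterable argument is empty
```

```bash
sed -i "s/(45,80)/(40,90)/; s/>150)/>130)/; s/\[...,2\]>60)/[...,2]>40)/" m.py
cat > r.py <<'E'
from m import *
for name,roi,oroi in [('top',(195,195,370,265),None),('side',(235,120,330,245),None)]:
    c=snap(name); im=c['image']
    for col in HS:
        k=blob(cv2.morphologyEx(colmask(im,col,roi).astype(np.uint8),cv2.MORPH_CLOSE,np.ones((5,5))))
        x,y,w,h=cv2.boundingRect(k); (u,v),r=cv2.minEnclosingCircle(k)
        print(name,col,(x,y,w,h),round(u,1),round(v,1),round(r,1),plane(c,[u,v],.045)[0].round(4))
c=snap('top');im=c['image'];hsv=cv2.cvtColor(im,cv2.COLOR_BGR2HSV)
m=((hsv[...,2]<70)|(hsv[...,1]<60));r=np.zeros_like(m);r[85:165,250:420]=1
k=blob(cv2.morphologyEx((m&r).astype(np.uint8),cv2.MORPH_OPEN,np.ones((3,3))))
b=cv2.boxPoints(cv2.minAreaRect(k));print('new box',b, cv2.contourArea(k));
P=plane(c,b,.012);print(P.round(4),P.mean(0))
for i in range(4):print(np.linalg.norm(P[i]-P[i-1]))
print('white',plane(c,[[270,288],[319,282]],.042))
cv2.imwrite('pics/old_crop.png',cv2.resize(im[195:305,190:370],None,fx=4.4,fy=4.4,interpolation=cv2.INTER_CUBIC))
cv2.imwrite('pics/new_crop.png',cv2.resize(im[85:165,250:420],None,fx=4.6,fy=4.6,interpolation=cv2.INTER_CUBIC))
E
python3 r.py
```

```text
top red (323, 212, 24, 24) 334.4 223.3 12.2 [ 0.4529 -0.0212  0.045 ]
top blue (286, 215, 23, 22) 296.9 225.3 11.5 [0.4511 0.0469 0.045 ]
top yellow (207, 224, 23, 22) 218.5 234.5 11.5 [0.4381 0.1922 0.045 ]
top green (248, 220, 26, 23) 260.2 231.0 12.8 [0.4426 0.1145 0.045 ]
side red (284, 198, 24, 31) 295.7 213.1 15.3 [ 0.4483 -0.0365  0.045 ]
side blue (275, 175, 21, 27) 284.6 188.1 13.4 [0.4456 0.0313 0.045 ]
side yellow (254, 135, 18, 12) 262.5 140.0 8.7 [0.4374 0.1918 0.045 ]
side green (263, 154, 20, 27) 273.6 167.0 13.3 [0.4397 0.0973 0.045 ]
new box [[259.84753  118.797104]
 [402.64862   92.708435]
 [409.58942  130.70001 ]
 [266.78833  156.78868 ]] 5184.0
[[ 0.6628  0.1187  0.012 ]
 [ 0.7051 -0.1625  0.012 ]
 [ 0.6284 -0.1718  0.012 ]
 [ 0.5864  0.1058  0.012 ]] [ 0.64568685 -0.02744899  0.012     ]
0.07742174196047433
0.2843507220879879
0.07728399448710203
0.2808177462294036
white [[0.33871128 0.09896074 0.042     ]
 [0.34767098 0.00960302 0.042     ]]
```

View pics/old_crop.png

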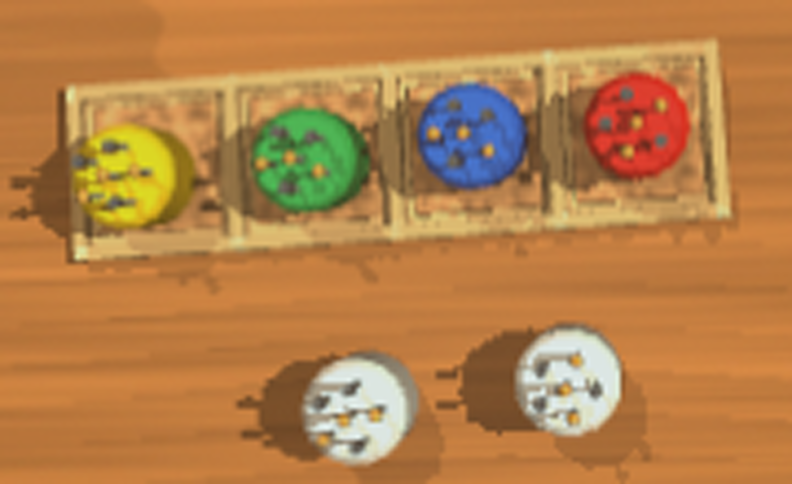

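View pics/new_crop.png

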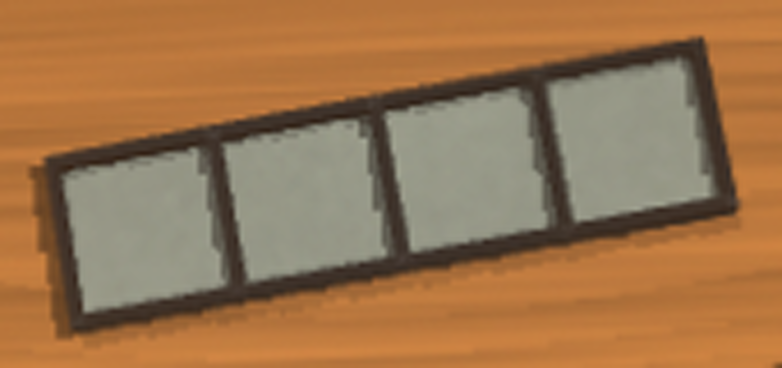

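```bash
cat > g.py <<'E'
from m import *
import json
c=snap('top');im=c['image'];hsv=cv2.cvtColor(im,cv2.COLOR_BGR2HSV)
def frame(corn,off,s):
    P=plane(c,np.array(corn,float)/s+off,.012)[:,:2]  # TL TR BR BL
    C=P.mean(0); ey=(P[0]-P[1])+(P[3]-P[2]); ey/=np.linalg.norm(ey); ex=np.array([ey[1],-ey[0]])
    print('L',np.linalg.norm(P[0]-P[1]),np.linalg.norm(P[3]-P[2]),'D',np.linalg.norm(P[0]-P[3]),np.linalg.norm(P[1]-P[2]),'C',C,'yaw',np.arctan2(ex[1],ex[0]))
    return C,ex,ey
O=frame([(68,90),(716,42),(730,215),(73,262)],np.array([190,195]),4.4)
N=frame([(47,160),(703,38),(737,208),(68,330)],np.array([250,85]),4.6)
m=((hsv[...,1]<60)&(hsv[...,2]>90));r=np.zeros_like(m);r[85:165,250:420]=1
n,_,st,ce=cv2.connectedComponentsWithStats((m&r).astype(np.uint8))
B=np.array([ce[i] for i in range(1,n) if st[i,4]>400]);B=B[np.argsort(B[:,0])]
W=plane(c,B,.006)[:,:2];print(W.round(4))
for i,y in enumerate([.105,.035,-.035,-.105]): print('frame bay',(N[0]+N[2]*y).round(4), 'diff',(W[i]-(N[0]+N[2]*y)).round(4))
pk={'yellow':(127,177),'green':(308,160),'blue':(472,135),'red':(637,125)}
res={}
s=snap('side');vis=s['image'].copy()
for k,p in pk.items():
    P=plane(c,np.array(p)/4.4+[190,195],.051)[0]; d=P[:2]-O[0]
    print(k,P.round(4),'rack xy',(d@O[1]).round(4),(d@O[2]).round(4)); res[k]=P[:2].tolist()
    a=np.linspace(0,2*np.pi,60)
    for z in (.051,.009):
        q=proj(s,np.c_[P[0]+.022*np.cos(a),P[1]+.022*np.sin(a),0*a+z]); cv2.polylines(vis,[np.round(q*16).astype(int)],True,(255,255,255),1,cv2.LINE_8,4)
for y in (.105,.035,-.035,-.105):
    b=W[[.105,.035,-.035,-.105].index(y)]
    q=proj(s,[[*(b+.032*i*N[1]+.032*j*N[2]),.006] for i,j in((1,1),(1,-1),(-1,-1),(-1,1))]); cv2.polylines(vis,[np.round(q*16).astype(int)],True,(0,0,255),1,cv2.LINE_8,4)
cv2.imwrite('pics/side_ov.png',cv2.resize(vis[120:270,220:460],None,fx=3.3,fy=3.3))
json.dump(dict(st=res,bays=W.tolist(),yawO=float(np.arctan2(O[1][1],O[1][0])),yawN=float(np.arctan2(N[1][1],N[1][0]))),open('g.json','w'))
E
python3 g.py
```

```text
L 0.28452441304466 0.2863514696132416 D 0.07524227688190849 0.07455366831223738 C [0.44493468 0.08385133] yaw 0.04541290150400934
L 0.28405784840753695 0.28604686295872317 D 0.07452944402156964 0.07537095986813395 C [ 0.64518785 -0.02703689] yaw 0.15121445514672938
[[ 0.6307  0.0779]
 [ 0.6412  0.0085]
 [ 0.6519 -0.0602]
 [ 0.6627 -0.1296]]
frame bay [0.6294 0.0768] diff [0.0013 0.0011]
frame bay [0.6399 0.0076] diff [0.0013 0.0009]
frame bay [ 0.6505 -0.0616] diff [0.0014 0.0014]
frame bay [ 0.661  -0.1308] diff [0.0017 0.0012]
yellow [0.4367 0.1898 0.051 ] rack xy -0.0035 0.1062
green [0.4418 0.1137 0.051 ] rack xy -0.0018 0.03
blue [0.4502 0.0457 0.051 ] rack xy 0.0036 -0.0383
red [ 0.4524 -0.022   0.051 ] rack xy 0.0027 -0.1061
```

View pics/side_ov.png

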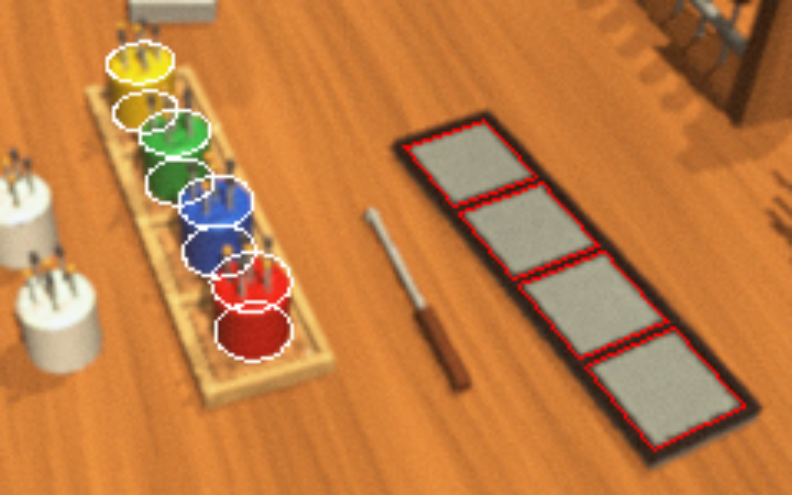

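The side-view overlay agrees with the top view: each outline sits on its puck and each red box on its bay. The close crop at pucks (127,177), (308,160), (472,135) and (637,125) shows yellow, green, blue and red, with the white lookalikes outside the rack. Next I'll check IK and hover over red.

```bash
cat > p.py <<'E'
from m import *
import json
from scipy.spatial.transform import Rotation as Ro
G=json.load(open('g.json'))
ORD=['red','blue','green','yellow']; TB={'red':0,'blue':1,'green':2,'yellow':3}
def q(yaw,s):
    y=s*np.array([np.cos(yaw),np.sin(yaw),0]);x=np.array([0,0,-1.])
    Q=Ro.from_matrix(np.c_[x,y,np.cross(x,y)]).as_quat(); return Q[[3,0,1,2]]
def bay(k): return np.array(G['bays'][TB[k]])-.0006
E
python3 - <<'E'
from p import *
for s in (1,-1):
    for k in ORD:
        for xy,yw in((G['st'][k],G['yawO']),(bay(k),G['yawN'])):
            for z in (.02,.2):
                j=bot.solve_ik([*xy,z],q(yw,s)); print(s,k,z,None if j is None else np.round(j,2))
E
```

```text
1 red 0.02 [ 0.54  0.57 -0.65  2.16  0.62  0.6  -0.52]
1 red 0.2 [ 1.06  0.43 -1.29  2.04  0.48  1.03 -0.41]
1 red 0.02 [ 0.35  0.84 -0.73  1.71  0.7   0.88 -0.54]
1 red 0.2 [ 0.5   0.68 -0.99  1.61  0.6   1.19 -0.46]
1 blue 0.02 [ 0.35  0.56 -0.61  2.16  0.58  0.58 -0.63]
1 blue 0.2 [ 0.84  0.36 -1.17  2.04  0.4   0.99 -0.48]
1 blue 0.02 [ 0.52  0.89 -0.83  1.69  0.8   0.94 -0.48]
1 blue 0.2 [ 0.6   0.68 -0.98  1.59  0.6   1.19 -0.35]
1 green 0.02 [ 0.51  0.75 -1.02  2.15  0.95  0.8  -1.09]
1 green 0.2 [ 0.76  0.44 -1.29  2.03  0.49  1.03 -0.72]
1 green 0.02 [ 0.62  0.91 -0.85  1.65  0.81  0.96 -0.37]
1 green 0.2 [ 0.74  0.76 -1.08  1.56  0.69  1.25 -0.3 ]
1 yellow 0.02 [ 0.5   1.05 -1.31  2.1   1.21  1.11 -1.4 ]
1 yellow 0.2 [ 0.57  0.5  -1.29  1.99  0.55  1.07 -0.93]
1 yellow 0.02 [ 0.68  0.92 -0.81  1.6   0.77  0.97 -0.23]
1 yellow 0.2 [ 0.83  0.82 -1.12  1.5   0.75  1.3  -0.21]
-1 red 0.02 [-0.55  0.57  0.66  2.2  -0.66  0.57 -2.5 ]
-1 red 0.2 [-1.12  0.45  1.38  2.1  -0.53  1.02 -2.56]
-1 red 0.02 [-0.7   0.86  0.78  1.75 -0.77  0.87 -2.56]
-1 red 0.2 [-0.97  0.91  1.35  1.66 -0.91  1.34 -2.45]
-1 blue 0.02 [ 0.83  1.02 -1.31  2.15  1.2   1.08  2.03]
-1 blue 0.2 [ 0.99  0.57 -1.45  2.04  0.64  1.12  2.43]
-1 blue 0.02 [-0.66  0.93  0.9   1.73 -0.89  0.94 -2.38]
-1 blue 0.2 [-0.72  0.68  0.99  1.64 -0.61  1.16 -2.56]
-1 green 0.02 [ 0.67  1.02 -1.31  2.14  1.2   1.08  1.88]
-1 green 0.2 [ 0.76  0.44 -1.29  2.03  0.49  1.03  2.42]
-1 green 0.02 [-0.54  0.95  0.9   1.7  -0.89  0.96 -2.28]
-1 green 0.2 [-0.53  0.65  0.86  1.6  -0.53  1.14 -2.53]
-1 yellow 0.02 [ 0.5   1.05 -1.31  2.1   1.21  1.11  1.75]
-1 yellow 0.2 [ 0.57  0.5  -1.29  1.99  0.55  1.07  2.21]
-1 yellow 0.02 [-0.1   0.78  0.37  1.63 -0.36  0.8  -2.57]
-1 yellow 0.2 [-0.53  0.82  1.13  1.55 -0.76  1.27 -2.27]
```

Run:
```python
from p import *
bot.reach([*G['st']['red'],.16],q(G['yawO'],1))
c=snap('wrist','w1.png'); s=bot.read_state(); print(s['t'],s['eef_pos'],s['contact_force'])
print({k:proj(c,[[*G['st'][k],.051]])[0].round(1).tolist() for k in ORD})
```

```text
2.9 [ 0.45260663 -0.02299612  0.15993082] [-0.24081188 -0.01795075 -0.36815772]
{'red': [318.6, 196.0], 'blue': [319.5, 116.8], 'green': [312.4, 24.1], 'yellow': [309.1, -99.3]}
```

View pics/w1.png

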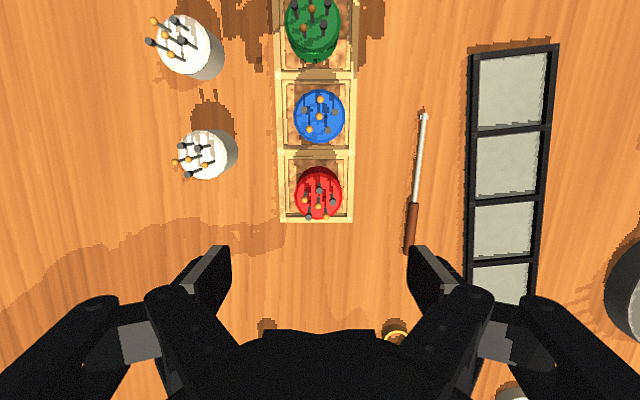

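Wrist view: red disc centre near (319,193), predicted (319,196). Blue is at (319,117), as predicted. That is good enough to grasp red.

```bash
cat >> p.py <<'E'
def pick(k,zt=.021):
    xy=G['st'][k]; Q=q(G['yawO'],1)
    bot.move_l([*xy,.075],.25,Q); bot.move_l([*xy,zt],.08)
    print('down',bot.read_state()['contact_force'].round(1))
    bot.move_gripper(.03,40); s=bot.read_state(); print('grip',s['width'],s['eef_pos'].round(4))
    bot.move_l([*xy,.14],.15); s=bot.read_state();print('lift',s['width'],s['contact_force'].round(1),s['t'])
def place(k,off=(0,0),zt=.0185):
    xy=bay(k)+off; Q=q(G['yawN'],1)
    bot.move_l([*xy,.14],.2,Q); bot.move_l([*xy,.04],.12); bot.move_l([*xy,zt],.03)
    s=bot.read_state(); print('down',s['eef_pos'].round(4),s['contact_force'].round(1),s['width'])
def release(k,off=(0,0)):
    xy=bay(k)+off
    bot.move_gripper(.08); bot.move_l([*xy,.14],.15); print('t',bot.read_state()['t'])
E
python3 - <<'E'
from p import *
pick('red')
snap('wrist','w2.png');snap('side','s2.png')
E
```

```text
down [ 0.6  0.9 -0.2]
grip 0.04324132095775531 [ 0.4527 -0.0221  0.0215]
lift 0.042635452311486265 [-0.7 -0.  -2.3] 5.625
```

View pics/s2.png

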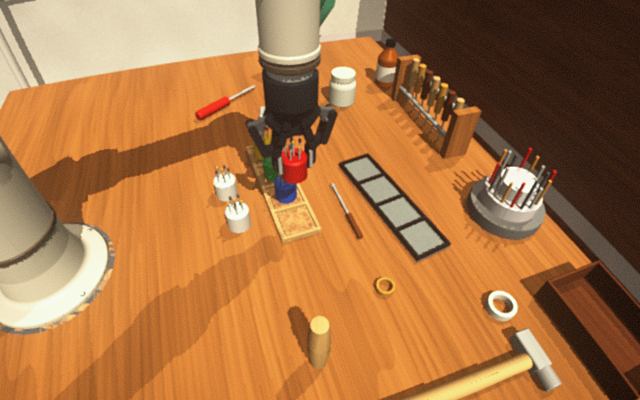

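View pics/w2.png

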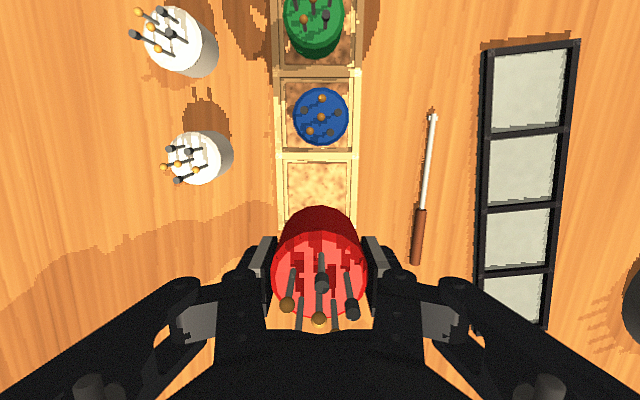

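Wrist view: the red stand is upright between the pads, disc centre around (318,275), with no tilt. Now placing it in the leftmost new bay.

Run:
```python
from p import *
place('red'); release('red')
bot.reach([*G['st']['blue'],.16],q(G['yawO'],1))
s=snap('side','s3.png'); c=snap('wrist','w3.png')
cv2.imwrite('pics/s3c.png',cv2.resize(s['image'][120:270,220:460],None,fx=3.3,fy=3.3))
print({k:proj(c,[[*G['st'][k],.051]])[0].round(1).tolist() for k in ORD},bot.read_state()['t'])
```

```text
down [0.6299 0.0772 0.0187] [-2.  -1.6  3.5] 0.042803385027547984
t 10.1583
{'red': [316.6, 266.1], 'blue': [317.4, 197.2], 'green': [310.8, 117.6], 'yellow': [307.8, 13.4]} 11.0167
```

View pics/s3c.png

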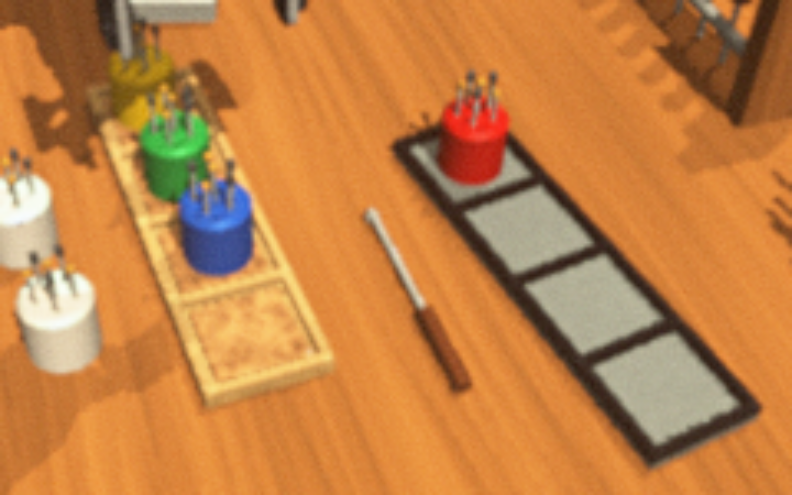

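View pics/w3.png

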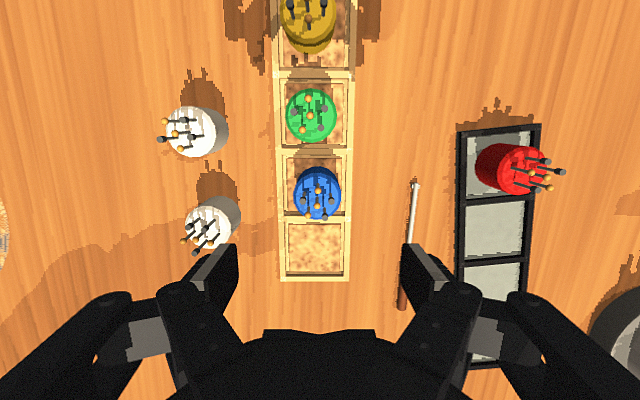

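Red stands flat in the leftmost new bay (crop 473,140). Blue is under the gripper at (317,192). Moving blue and green the same way.

Run:
```python
from p import *
for k in ('blue','green'):
    if k!='blue': bot.reach([*G['st'][k],.14],q(G['yawO'],1))
    pick(k)
    if bot.read_state()['width']<.038: print('LOST',k); break
    place(k); release(k)
bot.reach([*G['st']['yellow'],.16],q(G['yawO'],1))
s=snap('side'); c=snap('wrist','w4.png')
cv2.imwrite('pics/s4c.png',cv2.resize(s['image'][120:270,220:460],None,fx=3.3,fy=3.3))
print(proj(c,[[*G['st']['yellow'],.051]])[0].round(1),bot.read_state()['t'])
```

```text
down [-0.3  0.6 -0.2]
grip 0.04278475307110858 [0.4506 0.0457 0.0216]
lift 0.04295650126346442 [-0.3 -1.1 -2.1] 13.7
down [0.6404 0.0079 0.0187] [-2.1 -0.3  3.4] 0.04267467920583098
t 18.0833
down [ 0.6 -0.3  0.5]
grip 0.042901346148485 [0.4421 0.1137 0.0216]
lift 0.042725857433569096 [ 0.9 -0.7 -2. ] 21.5833
down [ 0.651  -0.0608  0.0187] [-3.1 -0.6  4.6] 0.042409560166579194
t 26.3667
[317.4 196.3] 27.7167
```

View pics/s4c.png

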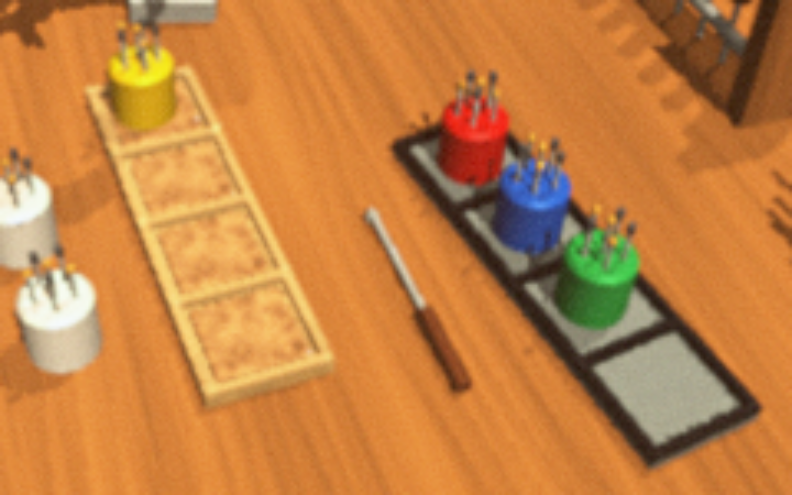

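View pics/w4.png

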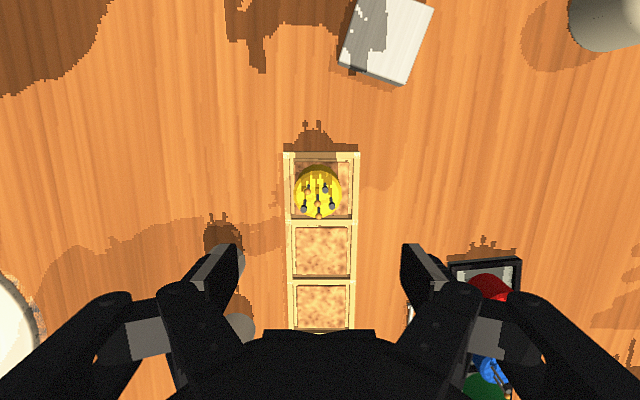

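Red, blue and green are upright in new bays 1–3 (crop 475,140; 533,205; 598,280), and yellow is under the gripper at (318,192). Moving yellow, then retreating to check.

Run:
```python
from p import *
k='yellow'; pick(k)
place(k); release(k)
bot.move_l([.45,-.3,.25],.3)
s=snap('side'); c=snap('top'); im=c['image']
cv2.imwrite('pics/s5c.png',cv2.resize(s['image'][120:270,220:460],None,fx=3.3,fy=3.3))
cv2.imwrite('pics/t5c.png',cv2.resize(im[75:165,245:425],None,fx=4.4,fy=4.4,interpolation=cv2.INTER_CUBIC))
vis=s['image'].copy()
yN=G['yawN'];ex=np.array([np.cos(yN),np.sin(yN)]);ey=np.array([-ex[1],ex[0]])
a=np.linspace(0,2*np.pi,60)
v2=im.copy()
for k in ORD:
    m=cv2.morphologyEx(colmask(im,k,(245,75,425,165)).astype(np.uint8),cv2.MORPH_CLOSE,np.ones((5,5)))
    x,y,w,h=cv2.boundingRect(blob(m)); print(k,(x,y,w,h),(plane(c,[x+w/2-.5,y+h/2-.5],.035)[0][:2]-bay(k)).round(4)@np.c_[ex,ey])
    for z in(.006,.048):
        P=np.c_[bay(k)[0]+.022*np.cos(a),bay(k)[1]+.022*np.sin(a),0*a+z]
        for cc,v in((s,vis),(c,v2)): cv2.polylines(v,[np.round(proj(cc,P)*16).astype(int)],True,(255,255,255),1,cv2.LINE_8,4)
cv2.imwrite('pics/s5v.png',cv2.resize(vis[120:270,220:460],None,fx=3.3,fy=3.3))
cv2.imwrite('pics/t5v.png',cv2.resize(v2[75:165,245:425],None,fx=4.4,fy=4.4))
st=bot.read_state();print(st['t'],st['eef_pos'])
```

```text
down [ 0.1  0.1 -0.1]
grip 0.042898250690188655 [0.437  0.1899 0.0216]
lift 0.043112931470345124 [ 0.1  0.2 -1.7] 30.4
down [ 0.6619 -0.1302  0.0187] [-1.7 -0.   2.5] 0.04252095138182289
t 35.775
red (267, 118, 25, 27) [0.00041709 0.00074568]
blue (304, 112, 23, 22) [0.00381501 0.0011383 ]
green (340, 105, 22, 24) [0.00254302 0.00274828]
yellow (378, 98, 22, 21) [ 0.0054523  -0.00072965]
37.0 [ 0.45077038 -0.29844795  0.24960887]
```

View pics/s5v.png

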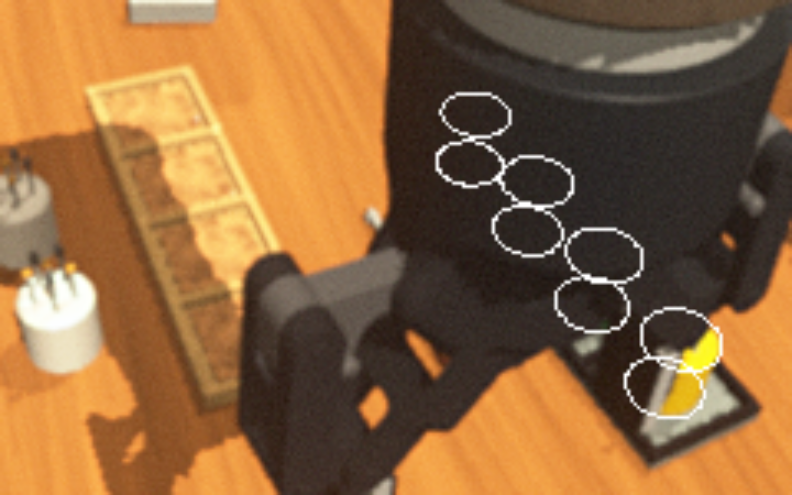

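View pics/t5v.png

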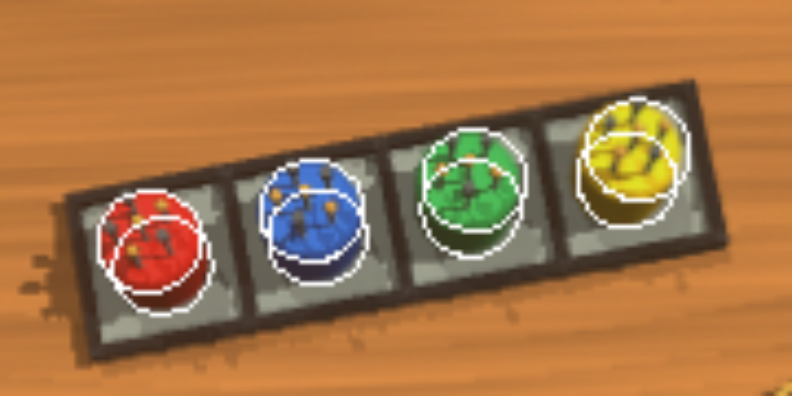

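View pics/s5c.png

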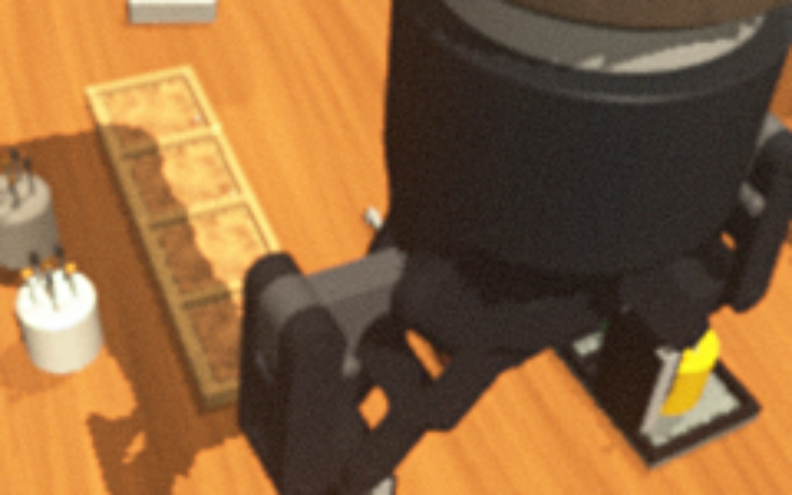

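In the top view all four stands match the expected outlines within a few mm. The arm blocks the side view, so I'll move it aside for a last check of flatness.

Run:
```python
from p import *
bot.move_l([.45,-.1,.25],.3)
bot.move_l([.44,.19,.25],.3)
s=snap('side');vis=s['image'].copy();a=np.linspace(0,2*np.pi,60)
for k in ORD:
    for z in(.006,.048):
        P=np.c_[bay(k)[0]+.022*np.cos(a),bay(k)[1]+.022*np.sin(a),0*a+z]
        cv2.polylines(vis,[np.round(proj(s,P)*16).astype(int)],True,(255,255,255),1,cv2.LINE_8,4)
cv2.imwrite('pics/s6v.png',cv2.resize(vis[120:270,220:460],None,fx=3.3,fy=3.3))
st=bot.read_state();print(st['t'],st['contact_force'],st['width'])
```

```text
38.9833 [-0.36634227 -0.1166008  -0.08602574] 0.07978835349130937
```

View pics/s6v.png

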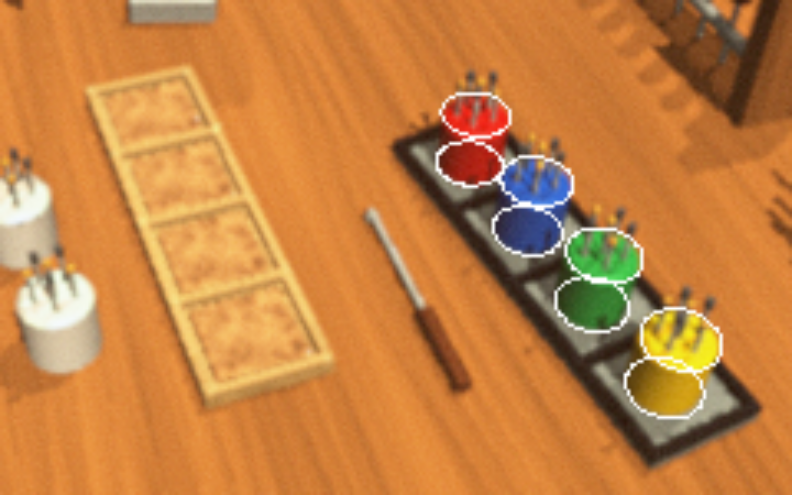

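The side view is clear now. All four stands are upright, flat and on their expected outlines, with red at crop (475,140) through yellow at (675,360). Handing in.

```bash
python3 -c "
from workcell import bot
bot.close_job()"
```

```text
the job is handed in; nothing more can be done
```

All four stands are in the grey rack in reverse order. From left to right it now reads red, blue, green, yellow; the old rack read yellow, green, blue, red. The two white lookalike stands were left alone.

**Last checks:**
- **Position:** the top camera puts every stand within about 5.5 mm of its bay centre in x and 3 mm in y. Part of that offset comes from how I measured it.
- **Upright and flat:** the unobstructed side view shows all four upright, with no visible tilt, on the outlines expected for pucks standing on the bay floor.
- **Forces and time:** the wrist force reading stayed below about 6 N each time I checked it. The gripper was clear of everything, and I handed the job in at about 39 s.

**Disagreements:**
- **Wrist camera:** it showed red, blue and yellow about 3–5 px (roughly 3 mm) from where I predicted. The error was small enough that I made no correction.
- **First side picture after the last placement:** the arm blocked it, so I moved the arm and took it again.

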